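# Shim a rocking warming plate

## Task

The warming plate rocks because its near-left foot is too short to reach the bench. With the fingertips push the levelling wedge, thin end first, along the bench under that foot until it is snug and the plate no longer rocks, then press down firmly on the plate's corner above that foot to check that it does not dip, and leave the wedge there with the plate level. Do not pick anything up, do not shove the plate out of its place, and leave the dish, the bottle and the pipette alone.

Things in the scene. Friction and masses are not known exactly. Their poses are not given: they have to be found in the camera images.
- plate: warming plate, a low white box with black top, 240 (its x) by 220 mm (y), flat top 46 mm up, underside 18 mm up, 2 to 3 kg. Origin: its middle, at bench height; x away from the robot, y left. Four feet 24 mm across at (+-100, +-90) mm; the one at (-100, +90) is too short. It stands level on the other three; about 2.5 N or more on the fourth corner makes it dip till that foot meets the bench
- corner (a point): the point on the flat top of the plate right above the short foot, 46 mm above the bench when level, 20 mm in from the front and left edges: where to press
- foot_sole (a point): the middle of the short foot's flat sole; it hangs 4 to 9 mm above the bench when the plate is level (differs from start to start; the foot is seized and does not move in its thread). The bearing part is about 17 mm square
- wedge: grey plastic wedge loose before the short foot, cross ribs on its thin part, 100 (its x) by 50 mm (y), 50 g; top slopes from 14 mm at the thick end (x = -50 mm, upright face towards the robot) to 2 mm at the thin end (x = +50). Origin: middle of its underside. Slides at under 1 N and does not slip back; jammed under the foot the push rises steeply, 3 to 8 N makes it snug without moving the plate
- dish: a clear round covered dish, 60 mm across, 16 mm high, standing on the rear half of the plate; origin: the middle of its underside. Not to be disturbed
- media_bottle: a clear bottle with a blue cap, 56 mm across, 125 mm high, standing on the bench to the left of the work; origin: the middle of its underside. Not to be disturbed
- pipette: a dark hand pipette with a white lower end, 26 mm high, about 255 mm long (from 135 mm behind to 120 mm ahead of its origin along its x), lying on the bench to the right of the work. Not to be disturbed
Things that resemble listed ones, but are neither listed nor needed, are in the scene too. There is more than one size of the wedge; the job needs the largest.

How it is judged:
By the outcome, as a careful person would: the job done as asked, in the order asked, and still so for the second after the job is handed in, with the robot touching nothing.
It also fails if it takes over 58 s, if anything falls off the work surface, if the arm or the gripper's body presses on something with over 40 N, if the wrist force passes 120 N, or if a joint passes its speed limit or range.

## Robot

A 6-joint arm with a two-finger parallel gripper is mounted at the origin on the work surface. World frame = base frame: x ahead of the robot, y to its left, z up, the work surface at z = 0. Lengths are in mm, angles in degrees, forces in N, time in s.
With the tool pointing down it reaches from about 300 to 850 mm from the base axis. Payload 4.2 kg.
Tool frame: the origin (TCP) lies on the centre line of the jaws, within the pads' length; the fingertips stand 8 mm ahead of it and the grasp point (between the pads) lies 11 mm behind it; z points along the fingers, y is the line along which they close (so a half turn about z gives the same grasp; the last joint's range is limited). The gripper opens to 91 mm and grips with 3 to 60 N. Pads are 32 mm wide; open, the fingers measure 118 mm over their backs; the gripper's body (76 mm by 178 mm) begins 60 mm behind the grasp point.
Start: joints at [-72.25, 18.312, 89.639, -0, 72.044, -1.146], TCP at [186.219, -544.026, 221.976] pointing down, gripper open.
Joint ranges: [-177.97, 177.97], [-48.28, 115.42], [12.27, 149.76], [-77.06, 257.06], [2.81, 150.46], [-146.56, 146.56]. Speed limits (degrees/s): [147.25, 147.25, 180, 180, 180, 180].

## Interface

Orientations are given as [roll, pitch, yaw] about the fixed x, y, z axes, in that order (R = Rz(yaw) Ry(pitch) Rx(roll)).
In Python, from workcell import telemetry, eyes, ticket gives the robot as it stands. The module is installed in compiled form; this text tells all that it offers.
- The arm moves only by the shell command python3 -m crank 'ROWS' [OPENING] [FORCE]. ROWS is JSON, a list of rows, each an object of numbers: "dx", "dy", "dz": the shift along the world's x, y, z normalised to -1 to 1, where 1 is 80 cm; "yaw": the turn about the world's z normalised to -1 to 1, where 1 is 5 degrees. A call has 1 to 10 rows; each row shifts and turns the commanded pose from where the row before left it; what a row does not reach is not made up. A row lasts 1/8 s, in which the tool goes at most 62.5 mm and 10.7 degrees, less where a joint would pass 70% of its speed; a pose out of reach is approached as far as the arm can. A call with a number of a shift or a turn outside -1 to 1 is refused whole. A call with a gripper value outside its range is refused whole. OPENING is the opening, from 0 (shut) to 1 (fully open), set as the call begins (- or left out, the last holds). The fingers move at their own pace and stop on an object; FORCE is the grip in N (left out, the last holds). Time passes only in rows, so rows that do not move let the fingers close. It gives the time, the measured TCP pose, the force, the opening and the grip force at its end, in the units of the state.
- telemetry.state(): the state, without advancing time (a new reading comes with each control period).
- eyes.grab_frame(name): name is "scene" or "top" or "wrist"; returns the picture (400x640x3 uint8, red, green, blue); there is no depth.
- eyes.calibration(name): a dict with "camera_matrix" (3x3 intrinsics, pixels), "world_from_camera" (4x4, takes a point from camera to world coordinates). Camera axes: x right, y down, z forward; pixel columns grow to the right and rows downward; lengths in mm; the calibration is good to about 2 mm. The wrist camera is an equidistant fisheye: a pixel r from the principal point sees the ray r / f radians off the axis. A picture is of the moment at which its call begins: read the wrist's pose just before it. calibration takes no time and is no camera call; for the wrist camera it gives the pose at the moment of the call.
- ticket.job_done(): hands the job in; it is judged then, once.
The state is a dict: "time_s": time; "qpos": joint angles; "qvel": joint speeds; "effort": joint torques, N m; "ee_pos": TCP position; "ee_rot": TCP orientation; "force": force on the tool from outside, world axes, zero at the start; "torque": the same for the moment, N m; "gripper_width": finger opening in mm; "gripper_force": force on a finger pad.
Only numpy, scipy, OpenCV 4.12 (cv2) and the standard library are available. Lean on these libraries where they do the work, as an engineer would, in place of code of your own. Each camera call takes 0.05 s, during which the arm holds its last target. There are 200 camera calls.

## Working session

There is one attempt and no reset: what is moved stays moved. The work goes in short steps, Python scripts to look and compute and a shell command to move; the robot and the scene stay as the last step left them, time stands still between calls to the robot, and variables do not carry over. Pictures are saved under pics/ and viewed, at most 10 in all, crops included, and the job is handed in when it is done.

```bash
mkdir -p pics; python3 - <<'E'
from workcell import telemetry, eyes
import cv2, numpy as np
for n in ["top","scene"]:
    im=eyes.grab_frame(n); cv2.imwrite(f"pics/{n}0.png",im[:,:,::-1])
    c=eyes.calibration(n); print(n,np.round(c["camera_matrix"],1).tolist(),np.round(c["world_from_camera"],3).tolist())
s=telemetry.state(); print(s)
E
```

```text
top [[388.5, 0.0, 317.6], [0.0, 388.5, 194.4], [0.0, 0.0, 1.0]] [[-0.075, -0.974, 0.213, 456.548], [-0.997, 0.074, -0.015, 23.28], [-0.001, -0.214, -0.977, 890.535], [0.0, 0.0, 0.0, 1.0]]
scene [[424.2, 0.0, 324.4], [0.0, 424.2, 205.4], [0.0, 0.0, 1.0]] [[0.459, 0.489, -0.742, 1352.62], [0.888, -0.274, 0.369, -313.182], [-0.023, -0.828, -0.56, 611.73], [0.0, 0.0, 0.0, 1.0]]
{'time_s': 0.1, 'qpos': array([-7.22467473e+01,  1.83464143e+01,  8.96978342e+01,  7.93388479e-04,
        7.20422818e+01, -1.14383172e+00]), 'qvel': array([ 0.05856418, -0.11086824, -0.19183581,  0.00693199, -0.12518714,
       -0.03309305]), 'effort': array([-2.09983837e-04, -4.13335884e+01, -2.32511991e+01,  7.28855375e-02,
        4.21526260e-02, -4.96764562e-05]), 'ee_pos': array([ 186.12175369, -543.60136153,  221.23072592]), 'ee_rot': array([-1.79913502e+02, -2.48156124e-03,  1.88968373e+01]), 'force': array([-0.45130215, -0.47618383, -0.23792129]), 'torque': array([0.02224545, 0.00192255, 0.0460159 ]), 'gripper_force': 0.0, 'gripper_width': 91.24108558146175}
```

View pics/top0.png

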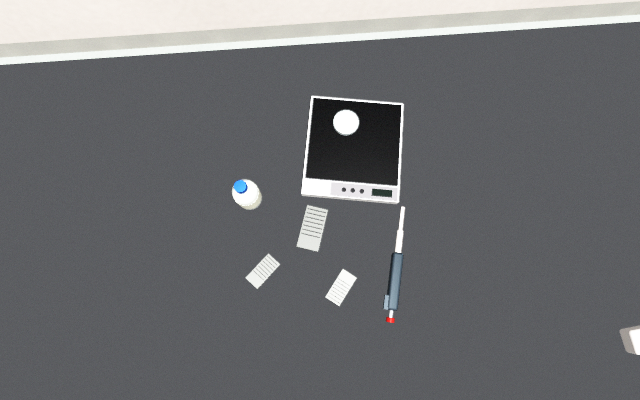

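View pics/scene0.png

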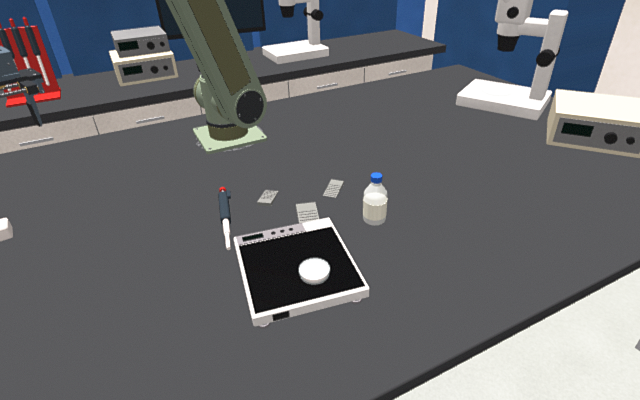

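The top view shows the plate with corners near (311,97), (403,102), (399,202) and (302,194). The largest wedge is at (312,228), with its plain thick end near (308,245). The bottle is at (247,194), the pipette runs (402,208)–(391,320), and two smaller decoy wedges sit below.

```bash
cat > h.py <<'E'
import numpy as np, cv2
from workcell import eyes, telemetry
def ray(n,uv,z):
    c=eyes.calibration(n);K=c["camera_matrix"];T=c["world_from_camera"]
    d=T[:3,:3]@np.linalg.inv(K)@np.array([uv[0],uv[1],1.]);o=T[:3,3]
    return o+d*(z-o[2])/d[2]
E
python3 - <<'E'
from h import *
im=cv2.imread("pics/top0.png");g=cv2.cvtColor(im,cv2.COLOR_BGR2GRAY)
m=(g>115).astype(np.uint8)*255
m[:70]=0; m=cv2.morphologyEx(m,cv2.MORPH_CLOSE,np.ones((5,5)))
cs,_=cv2.findContours(m,cv2.RETR_EXTERNAL,cv2.CHAIN_APPROX_NONE)
for c in cs:
    a=cv2.contourArea(c)
    if a<150: continue
    r=cv2.minAreaRect(c);b=cv2.boxPoints(r)
    z=46 if a>5000 else 0
    P=np.array([ray("top",p,z)[:2] for p in b])
    ap=cv2.approxPolyDP(c,4,True)[:,0]
    print(a,r[0],np.round(b).tolist(),"world",np.round(P).tolist(),"len",np.linalg.norm(P[0]-P[1]).round(),np.linalg.norm(P[1]-P[2]).round(), "approx",ap.tolist(),[np.round(ray("top",p,z)[:2]).tolist() for p in ap])
v=cv2.resize(im[85:265,230:420],None,fx=3.2,fy=3.2,interpolation=cv2.INTER_CUBIC);cv2.imwrite("pics/crop1.png",v)
E
```

```text
431.5 (629.0, 339.5) [[619.0, 325.0], [639.0, 325.0], [639.0, 354.0], [619.0, 354.0]] world [[310.0, -625.0], [307.0, -668.0], [248.0, -654.0], [251.0, -611.0]] len 44.0 60.0 approx [[620, 329], [625, 350], [639, 354], [639, 325]] [[302.0, -625.0], [258.0, -626.0], [248.0, -654.0], [307.0, -668.0]]
577.5 (340.7471923828125, 286.90447998046875) [[324.0, 297.0], [342.0, 267.0], [358.0, 277.0], [339.0, 306.0]] world [[418.0, 13.0], [479.0, -33.0], [455.0, -66.0], [395.0, -19.0]] len 76.0 40.0 approx [[343, 268], [325, 296], [339, 306], [356, 279]] [[477.0, -35.0], [419.0, 10.0], [396.0, -19.0], [451.0, -62.0]]
559.5 (262.5113220214844, 270.7603759765625) [[244.0, 278.0], [268.0, 252.0], [281.0, 264.0], [257.0, 289.0]] world [[472.0, 188.0], [526.0, 132.0], [497.0, 105.0], [445.0, 160.0]] len 77.0 40.0 approx [[268, 253], [245, 277], [256, 288], [280, 264]] [[523.0, 132.0], [474.0, 186.0], [448.0, 163.0], [497.0, 106.0]]
704.0 (393.93072509765625, 263.69305419921875) [[382.0, 321.0], [394.0, 205.0], [406.0, 206.0], [394.0, 322.0]] world [[357.0, -109.0], [612.0, -165.0], [607.0, -194.0],
[... 518 characters left out ...]
1054688, 194.10000610351562) [[227.0, 186.0], [251.0, 173.0], [266.0, 203.0], [241.0, 215.0]] world [[688.0, 221.0], [714.0, 163.0], [640.0, 132.0], [616.0, 189.0]] len 64.0 80.0 approx [[236, 181], [231, 191], [235, 201], [246, 209], [257, 207], [261, 194], [256, 184]] [[698.0, 199.0], [674.0, 212.0], [650.0, 203.0], [629.0, 178.0], [631.0, 153.0], [662.0, 142.0], [687.0, 153.0]]
9667.5 (353.8551940917969, 149.23794555664062) [[300.0, 196.0], [309.0, 94.0], [407.0, 102.0], [399.0, 204.0]] world [[640.0, 49.0], [883.0, 13.0], [845.0, -217.0], [605.0, -168.0]] len 246.0 233.0 approx [[311, 95], [301, 195], [399, 204], [404, 104]] [[881.0, 8.0], [642.0, 47.0], [605.0, -168.0], [842.0, -208.0]]
```

View pics/crop1.png

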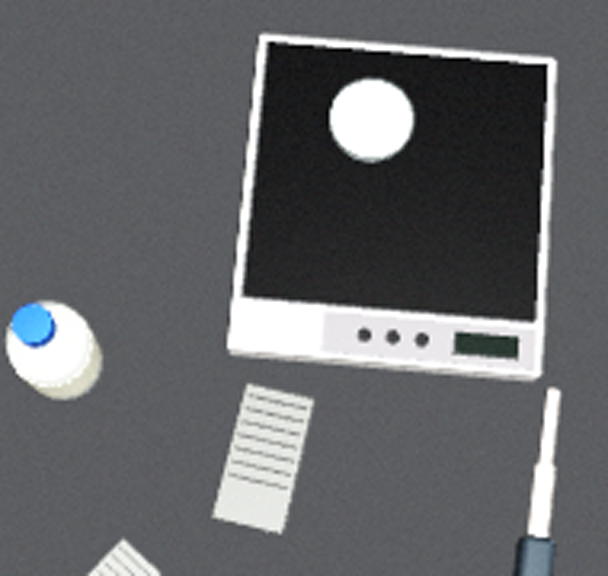

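The crop confirms that the ribs (thin end) point at the plate and the plain thick end faces the robot.

- **Plate:** yaw about -9.5°, measured 242×218 mm, matching the given size. The short foot is at about (659, 25).
- **Wedge:** centre about (574, 29), yaw about -18.6°, so it needs turning by about +9° and shifting about 11 mm to the left.

I'll straddle it with the fingers, without gripping, to nudge it into line.

```bash
python3 -m crank '[{"dx":0.04,"dy":0.06,"yaw":-0.95},{"dx":0.04,"dy":0.06,"yaw":-0.95},{"dx":0.04,"dy":0.06,"yaw":-0.95},{"dx":0.04,"dy":0.06,"yaw":-0.95},{"dx":0.04,"dy":0.06,"yaw":-0.95},{"dx":0.04,"dy":0.06,"yaw":-0.95},{"dx":0.04,"dy":0.06},{"dx":0.04,"dy":0.06},{"dx":0.04,"dy":0.06},{"dx":0.04,"dy":0.06}]' 1 && python3 -m crank '[{"dx":0.04,"dy":0.06},{"dx":0.04,"dy":0.055},{"dz":-0.05},{}, {}]'
python3 - <<'E'
from h import *
c=eyes.calibration("wrist");im=eyes.grab_frame("wrist");cv2.imwrite("pics/w1.png",im[:,:,::-1])
np.savez("w1.npz",K=c["camera_matrix"],T=c["world_from_camera"]);print(c,telemetry.state()["ee_pos"],telemetry.state()["ee_rot"],telemetry.state()["force"])
E
```

```text
{'camera_matrix': array([[309.70691629,   0.        , 322.03348736],
       [  0.        , 309.70691629, 204.48730436],
       [  0.        ,   0.        ,   1.        ]]), 'world_from_camera': array([[ 3.24019803e-01, -9.06517172e-01, -2.70624805e-01,
         2.62945049e+02],
       [-9.46049116e-01, -3.10931694e-01, -9.11731971e-02,
        -5.17483820e+02],
       [-1.49576010e-03,  2.85566279e-01, -9.58357795e-01,
         3.83704187e+02],
       [ 0.00000000e+00,  0.00000000e+00,  0.00000000e+00,
         1.00000000e+00]])} [ 186.10452946 -543.67069619  221.31609699] [-1.79923190e+02 -2.55555481e-03  1.88951882e+01] [ 0.93099855 -0.77110192  0.84867915]validation failed for argument at $[0]...
```

View pics/w1.png

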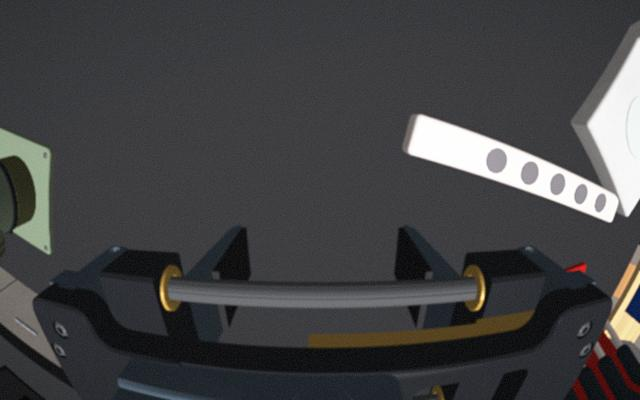

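The call was refused, so the picture only shows the start pose. I expect each row needs all four keys.

```bash
python3 -m crank '[{"dx":0.04,"dy":0.06,"dz":0,"yaw":-0.95},{"dx":0.04,"dy":0.06,"dz":0,"yaw":-0.95},{"dx":0.04,"dy":0.06,"dz":0,"yaw":-0.95},{"dx":0.04,"dy":0.06,"dz":0,"yaw":-0.95},{"dx":0.04,"dy":0.06,"dz":0,"yaw":-0.95},{"dx":0.04,"dy":0.06,"dz":0,"yaw":-0.95},{"dx":0.04,"dy":0.06,"dz":0,"yaw":0},{"dx":0.04,"dy":0.06,"dz":0,"yaw":0},{"dx":0.04,"dy":0.06,"dz":0,"yaw":0},{"dx":0.04,"dy":0.06,"dz":0,"yaw":0}]' 1 && python3 -m crank '[{"dx":0.04,"dy":0.06,"dz":0,"yaw":0},{"dx":0.04,"dy":0.055,"dz":0,"yaw":0},{"dx":0,"dy":0,"dz":-0.05,"yaw":0},{"dx":0,"dy":0,"dz":0,"yaw":0},{"dx":0,"dy":0,"dz":0,"yaw":0}]' && 
python3 - <<'E'
from h import *
c=eyes.calibration("wrist");im=eyes.grab_frame("wrist");cv2.imwrite("pics/w1.png",im[:,:,::-1])
np.savez("w1.npz",K=c["camera_matrix"],T=c["world_from_camera"]);print(c,telemetry.state()["ee_pos"],telemetry.state()["ee_rot"],telemetry.state()["force"])
E
```

```text
time_s: 1.4
ee_pos: [506.9, -62.3, 221.9]
ee_rot: [180.0, 0.0, -9.6]
force: [0.9, -0.1, 0.7]
gripper_width: 91.1
gripper_force: 0.0
time_s: 2.02
ee_pos: [570.5, 27.6, 182.9]
ee_rot: [-180.0, -0.0, -9.6]
force: [-0.2, -0.1, 0.8]
gripper_width: 91.2
gripper_force: 0.0
{'camera_matrix': array([[309.70691629,   0.        , 322.03348736],
       [  0.        , 309.70691629, 204.48730436],
       [  0.        ,   0.        ,   1.        ]]), 'world_from_camera': array([[-1.67290977e-01, -9.45083606e-01, -2.80768067e-01,
         6.50327349e+02],
       [-9.85907558e-01,  1.60399706e-01,  4.75207397e-02,
         1.41440358e+01],
       [ 1.24043398e-04,  2.84761150e-01, -9.58598494e-01,
         3.45391487e+02],
       [ 0.00000000e+00,  0.00000000e+00,  0.00000000e+00,
         1.00000000e+00]])} [570.78225101  27.42153076 183.43406396] [-1.79981970e+02 -1.26920274e-01 -9.65528783e+00] [-0.70937976  0.21303336  0.08562323]
```

View pics/w1.png

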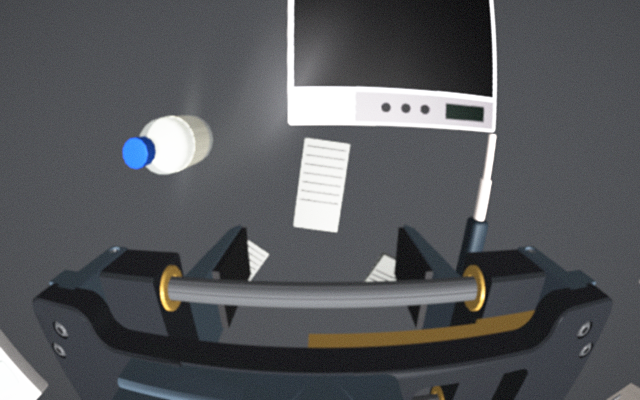

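The wrist picture shows the wedge with corners near (306,138), (350,144), (339,232) and (294,227). The plate's front edge runs (289,123)–(495,131), and the bottle is at (185,143).

```bash
cat >> h.py <<'E'
def wray(d,uv,z):
    K,T=d["K"],d["T"];p=(np.array(uv,float)-K[:2,2])/K[0,0];r=np.linalg.norm(p)
    v=T[:3,:3]@np.array([*(np.sin(r)*p/r),np.cos(r)]);o=T[:3,3]
    return (o+v*(z-o[2])/v[2])
def wedge(im,d,seed):
    g=cv2.cvtColor(im,cv2.COLOR_BGR2GRAY);m=(g>125).astype(np.uint8)*255
    m=cv2.morphologyEx(m,cv2.MORPH_CLOSE,np.ones((5,5)))
    cs,_=cv2.findContours(m,cv2.RETR_EXTERNAL,cv2.CHAIN_APPROX_NONE)
    c=max(cs,key=lambda c:cv2.pointPolygonTest(c,seed,True))
    return cv2.approxPolyDP(c,6,True)[:,0]
E
python3 - <<'E'
from h import *
im=cv2.imread("pics/w1.png");d=np.load("w1.npz")
a=wedge(im,d,(322,185));print([(p.tolist(),np.round(wray(d,p,2 if p[1]<180 else 14),1).tolist()) for p in a])
g=cv2.cvtColor(im,cv2.COLOR_BGR2GRAY)
print(g[112:132,300],g[118:140,440],g[110,282:296])
for p,z in [((289,121),46),((495,129),46),((290,5),46),((494,5),46),((205,128),0),((200,170),0),((212,140),0)]: print(p,np.round(wray(d,p,z),1))
E
```

```text
[([305, 137], [629.5, 36.7, 2.0]), ([293, 226], [533.5, 67.6, 14.0]), ([336, 232], [518.0, 20.3, 14.0]), ([350, 144], [613.6, -11.1, 2.0])]
[255 255 255 255 255 255 255 255 255 255 255 255 255 189 107  96 100  99
  95  93] [228 231 229 230 229 232 244 255 255 255 204 116  86  90  84  86  88  83
  91  83  88  83] [134 135 133 134 138 192 252 255 255 255 255 255 255 255]
(289, 121) [650.3  46.2  46. ]
(495, 129) [ 614.6 -167.    46. ]
(290, 5) [765.7  25.9  46. ]
(494, 5) [ 752.3 -190.8   46. ]
(205, 128) [662.9 149.4   0. ]
(200, 170) [615.7 167.4   0. ]
(212, 140) [647.3 143.8   0. ]
```

Both views agree on the wedge at (574, 28.4), yaw -18°. The foot is at about (661.5, 24.5) and the plate yaw is -9.6°. Next I descend around the wedge and close only to about 54 mm.

```bash
python3 -m crank '[{"dx":0,"dy":0.001,"dz":-0.05,"yaw":0},{"dx":0,"dy":0,"dz":-0.05,"yaw":0},{"dx":0,"dy":0,"dz":-0.05,"yaw":0},{"dx":0,"dy":0,"dz":-0.05,"yaw":0},{"dx":0,"dy":0,"dz":-0.008,"yaw":0},{"dx":0,"dy":0,"dz":-0.005,"yaw":0},{"dx":0,"dy":0,"dz":0,"yaw":0}]' 1 && python3 -m crank '[{"dx":0,"dy":0,"dz":0,"yaw":0},{"dx":0,"dy":0,"dz":0,"yaw":0},{"dx":0,"dy":0,"dz":0,"yaw":0},{"dx":0,"dy":0,"dz":0,"yaw":0},{"dx":0,"dy":0,"dz":0,"yaw":0},{"dx":0,"dy":0,"dz":0,"yaw":0},{"dx":0,"dy":0,"dz":0,"yaw":0},{"dx":0,"dy":0,"dz":0,"yaw":0}]' 0.585 5
```

```text
time_s: 2.95
ee_pos: [571.5, 28.6, 13.3]
ee_rot: [-180.0, -0.2, -9.6]
force: [1.1, 0.0, 0.3]
gripper_width: 91.2
gripper_force: 0.0
time_s: 3.95
ee_pos: [570.3, 28.8, 11.6]
ee_rot: [-180.0, -0.0, -9.6]
force: [0.1, 0.9, 1.3]
gripper_width: 53.6
gripper_force: 4.6
```

```bash
python3 -m crank '[{"dx":0,"dy":0.003,"dz":0,"yaw":0},{"dx":0,"dy":0.003,"dz":0,"yaw":0},{"dx":0,"dy":0.003,"dz":0,"yaw":0},{"dx":0,"dy":0.003,"dz":0,"yaw":0},{"dx":0,"dy":0,"dz":0,"yaw":0},{"dx":0,"dy":0,"dz":0,"yaw":0}]' 0.57 && python3 -m crank '[{"dx":0,"dy":0,"dz":0,"yaw":0},{"dx":0,"dy":0,"dz":0,"yaw":0},{"dx":0,"dy":0,"dz":0,"yaw":0}]' 0.62
python3 - <<'E'
from h import *
im=eyes.grab_frame("top");cv2.imwrite("pics/top1.png",im[:,:,::-1])
c=eyes.calibration("wrist");im=eyes.grab_frame("wrist");cv2.imwrite("pics/w2.png",im[:,:,::-1])
np.savez("w2.npz",K=c["camera_matrix"],T=c["world_from_camera"])
E
```

```text
time_s: 4.7
ee_pos: [570.2, 38.7, 11.6]
ee_rot: [-180.0, 0.0, -9.6]
force: [-0.6, 1.2, 0.0]
gripper_width: 52.9
gripper_force: 4.7
time_s: 5.08
ee_pos: [570.1, 38.3, 11.5]
ee_rot: [180.0, 0.0, -9.6]
force: [-0.3, 0.0, 0.3]
gripper_width: 56.3
gripper_force: 0.0
```

View pics/w2.png

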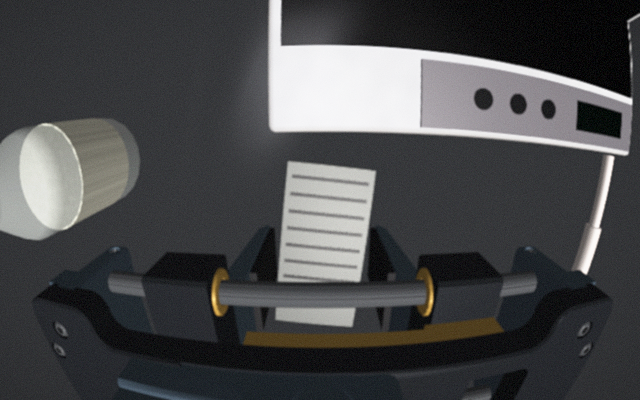

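The wedge now sits between the fingers. Its thin corners are near (290,162) and (376,170), and its thick corners near (276,320) and (353,326).

```bash
python3 - <<'E'
from h import *
d=np.load("w2.npz")
P=[wray(d,p,z)[:2] for p,z in [((289,161),2),((376,170),2),((353,327),14),((275,321),14)]]
print(np.round(P,1).tolist())
a,b,c,e=P
for u,v in [(e,a),(c,b)]: print(np.degrees(np.arctan2(*(u-v)[::-1]*-1)),np.linalg.norm(u-v))
print("thin w",np.linalg.norm(a-b),"thick w",np.linalg.norm(c-e),"ctr",np.mean(P,0))
print("plate FL",wray(d,(270,129),46),wray(d,(270,129),18))
E
```

```text
[[627.9, 47.5], [614.7, -0.2], [517.5, 26.8], [530.6, 76.0]]
-16.34346815121355 101.34064985434041
-15.565519937597285 100.86606641467554
thin w 49.503913034354085 thick w 50.88305494325237 ctr [572.68031585  37.516706  ]
plate FL [648.26098355  47.03459665  46.        ] [647.83660388  51.87039623  18.        ]
```

The wedge is still at -16°, because the pads hold it at an angle. I'll turn the tool with it lightly held, +6.5°, and shift 2 mm to the left.

```bash
python3 -m crank '[{"dx":0,"dy":0,"dz":0,"yaw":0},{"dx":0,"dy":0,"dz":0,"yaw":0},{"dx":0,"dy":0,"dz":0,"yaw":0},{"dx":0,"dy":0.001,"dz":0,"yaw":0.45},{"dx":0,"dy":0.001,"dz":0,"yaw":0.45},{"dx":0,"dy":0.0005,"dz":0,"yaw":0.45},{"dx":0,"dy":0,"dz":0,"yaw":0},{"dx":0,"dy":0,"dz":0,"yaw":0}]' 0.57 && python3 -m crank '[{"dx":0,"dy":0,"dz":0,"yaw":0},{"dx":0,"dy":0,"dz":0,"yaw":0},{"dx":0,"dy":0,"dz":0,"yaw":0},{"dx":0,"dy":0,"dz":0,"yaw":0}]' 0.65
python3 - <<'E'
from h import *
c=eyes.calibration("wrist");im=eyes.grab_frame("wrist");cv2.imwrite("pics/w3.png",im[:,:,::-1])
np.savez("w3.npz",K=c["camera_matrix"],T=c["world_from_camera"]);d=np.load("w3.npz")
g=cv2.cvtColor(im,cv2.COLOR_RGB2GRAY);m=(g>125).astype(np.uint8)*255
m=cv2.morphologyEx(m,cv2.MORPH_CLOSE,np.ones((5,5)));m[268:]=0
n,l,s,_=cv2.connectedComponentsWithStats(m);k=l[230,325];print(s[k])
cs,_=cv2.findContours((l==k).astype(np.uint8),cv2.RETR_EXTERNAL,cv2.CHAIN_APPROX_NONE)
a=cv2.approxPolyDP(cs[0],5,True)[:,0]
for p in a: print(p,np.round(wray(d,p,2 if p[1]<200 else 2+12*.65),1))
E
```

```text
time_s: 6.18
ee_pos: [570.2, 40.4, 11.6]
ee_rot: [180.0, 0.0, -2.9]
force: [-0.7, -0.7, -1.1]
gripper_width: 52.5
gripper_force: 4.7
time_s: 6.68
ee_pos: [570.2, 40.4, 11.6]
ee_rot: [180.0, -0.0, -2.9]
force: [-0.6, -0.1, 0.5]
gripper_width: 59.3
gripper_force: 0.0
[ 280  162   96  106 8901]
[288 162] [625.9  56.9   2. ]
[280 267] [564.5  66.1   9.8]
[362 267] [562.   16.8   9.8]
[375 171] [618.4   7.9   2. ]
```

The wedge is now at yaw about -9°, with its thin edge middle at (622, 32) and its axis within 1 mm of the foot line. I'll lift, go behind the thick face, narrow the fingers to about 20 mm and come down.

```bash
python3 -m crank '[{"dx":0,"dy":0,"dz":0.03,"yaw":0},{"dx":0,"dy":0,"dz":0.025,"yaw":0},{"dx":-0.05,"dy":0.009,"dz":0,"yaw":-0.65},{"dx":-0.052,"dy":0.008,"dz":0,"yaw":-0.7}]' && python3 -m crank '[{"dx":0,"dy":0,"dz":0,"yaw":0},{"dx":0,"dy":0,"dz":0,"yaw":0},{"dx":0,"dy":0,"dz":0,"yaw":0},{"dx":0,"dy":0,"dz":0,"yaw":0},{"dx":0,"dy":0,"dz":-0.03,"yaw":0},{"dx":0,"dy":0,"dz":-0.024,"yaw":0},{"dx":0,"dy":0,"dz":0,"yaw":0},{"dx":0,"dy":0,"dz":0,"yaw":0}]' 0.22 20
```

```text
time_s: 7.22
ee_pos: [488.0, 54.1, 55.8]
ee_rot: [-180.0, -0.0, -9.7]
force: [0.6, -0.5, 0.9]
gripper_width: 59.3
gripper_force: 0.0
time_s: 8.22
ee_pos: [489.3, 54.0, 12.8]
ee_rot: [-180.0, -0.1, -9.6]
force: [0.9, -0.3, 0.3]
gripper_width: 20.1
gripper_force: 0.0
```

```bash
python3 -m crank '[{"dx":0.006,"dy":-0.001,"dz":-0.001,"yaw":0},{"dx":0.006,"dy":-0.001,"dz":0,"yaw":0},{"dx":0.006,"dy":-0.001,"dz":0,"yaw":0},{"dx":0.006,"dy":-0.001,"dz":0,"yaw":0},{"dx":0.006,"dy":-0.001,"dz":0,"yaw":0},{"dx":0.006,"dy":-0.001,"dz":0,"yaw":0},{"dx":0.006,"dy":-0.001,"dz":0,"yaw":0},{"dx":0.006,"dy":-0.001,"dz":0,"yaw":0},{"dx":0.006,"dy":-0.001,"dz":0,"yaw":0},{"dx":0.004,"dy":-0.0007,"dz":0,"yaw":0}]'
python3 - <<'E'
from h import *
c=eyes.calibration("wrist");im=eyes.grab_frame("wrist");cv2.imwrite("pics/w4.png",im[:,:,::-1])
np.savez("w4.npz",K=c["camera_matrix"],T=c["world_from_camera"])
E
```

```text
time_s: 9.48
ee_pos: [535.5, 46.1, 11.6]
ee_rot: [180.0, -0.0, -9.6]
force: [0.3, 0.4, -0.2]
gripper_width: 20.0
gripper_force: 0.2
```

View pics/w4.png

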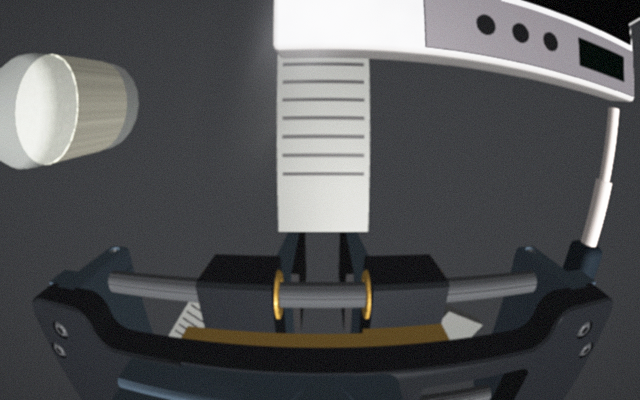

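The wedge sits square on the fingers, spanning columns 277–369. It is just passing under the plate's front-left edge at row 52. A quick check of the lateral position before jamming it:

```bash
python3 - <<'E'
from h import *
d=np.load("w4.npz");t=np.radians(-9.6);R=np.array([[np.cos(t),np.sin(t)],[-np.sin(t),np.cos(t)]])
f=np.array([661.5,24.5])
for p,z in [((278,232),14),((369,233),14),((278,62),3),((369,62),3),((276,48),46)]: 
    w=wray(d,p,z)[:2];print(p,np.round(w,1),"rel foot (plate axes)",np.round(R@(w-f),1))
E
```

```text
(278, 232) [556.7  67.7] rel foot (plate axes) [-110.5   25.1]
(369, 233) [547.6  17.5] rel foot (plate axes) [-111.1  -25.9]
(278, 62) [649.   51.4] rel foot (plate axes) [-16.8  24.4]
(369, 62) [640.8   2.5] rel foot (plate axes) [-16.7 -25.1]
(276, 48) [646.7  46.5] rel foot (plate axes) [-18.3  19.3]
```

```bash
python3 -m crank '[{"dx":0.003,"dy":-0.0005,"dz":0,"yaw":0},{"dx":0.003,"dy":-0.0005,"dz":0,"yaw":0},{"dx":0.003,"dy":-0.0005,"dz":0,"yaw":0},{"dx":0.002,"dy":-0.0003,"dz":0,"yaw":0},{"dx":0,"dy":0,"dz":0,"yaw":0}]'
```

```text
time_s: 10.15
ee_pos: [544.1, 44.7, 11.6]
ee_rot: [180.0, -0.0, -9.6]
force: [-0.3, 0.3, -0.1]
gripper_width: 20.0
gripper_force: 0.0
```

The wedge is centred on the foot line to within 0.5 mm. Now I'll advance in small steps, stopping as soon as the force rises.

```bash
cat > ok.py <<'E'
import sys
from workcell import telemetry
s=telemetry.state();f=s["force"]
p=-(f[0]*.986-f[1]*.167)
print("push",round(p,1),s["ee_pos"].round(1),s["time_s"]); sys.exit(p>float(sys.argv[1]))
E
S='python3 ok.py 2'
python3 -m crank '[{"dx":0.0018,"dy":-0.0003,"dz":0,"yaw":0},{"dx":0.0018,"dy":-0.0003,"dz":0,"yaw":0}]' >/dev/null && $S && python3 -m crank '[{"dx":0.0018,"dy":-0.0003,"dz":0,"yaw":0},{"dx":0.0018,"dy":-0.0003,"dz":0,"yaw":0}]' >/dev/null && $S && python3 -m crank '[{"dx":0.0018,"dy":-0.0003,"dz":0,"yaw":0},{"dx":0.0018,"dy":-0.0003,"dz":0,"yaw":0}]' >/dev/null && $S && python3 -m crank '[{"dx":0.0018,"dy":-0.0003,"dz":0,"yaw":0},{"dx":0.0018,"dy":-0.0003,"dz":0,"yaw":0}]' >/dev/null && $S && python3 -m crank '[{"dx":0.0018,"dy":-0.0003,"dz":0,"yaw":0},{"dx":0.0018,"dy":-0.0003,"dz":0,"yaw":0}]' >/dev/null && $S && python3 -m crank '[{"dx":0.0018,"dy":-0.0003,"dz":0,"yaw":0},{"dx":0.0018,"dy":-0.0003,"dz":0,"yaw":0}]' >/dev/null && $S && python3 -m crank '[{"dx":0.0018,"dy":-0.0003,"dz":0,"yaw":0},{"dx":0.0018,"dy":-0.0003,"dz":0,"yaw":0}]' >/dev/null && $S && python3 -m crank '[{"dx":0.0018,"dy":-0.0003,"dz":0,"yaw":0},{"dx":0.0018,"dy":-0.0003,"dz":0,"yaw":0}]' >/dev/null && $S
```

```text
push 0.7 [546.7  44.3  11.6] 10.4False
```

```bash
sed -i 's/sys.exit(p>float(sys.argv\[1\]))/sys.exit(int(p>float(sys.argv[1])))/' ok.py
S='python3 ok.py 2'
python3 -m crank '[{"dx":0.0018,"dy":-0.0003,"dz":0,"yaw":0},{"dx":0.0018,"dy":-0.0003,"dz":0,"yaw":0}]' >/dev/null && $S && python3 -m crank '[{"dx":0.0018,"dy":-0.0003,"dz":0,"yaw":0},{"dx":0.0018,"dy":-0.0003,"dz":0,"yaw":0}]' >/dev/null && $S && python3 -m crank '[{"dx":0.0018,"dy":-0.0003,"dz":0,"yaw":0},{"dx":0.0018,"dy":-0.0003,"dz":0,"yaw":0}]' >/dev/null && $S && python3 -m crank '[{"dx":0.0018,"dy":-0.0003,"dz":0,"yaw":0},{"dx":0.0018,"dy":-0.0003,"dz":0,"yaw":0}]' >/dev/null && $S && python3 -m crank '[{"dx":0.0018,"dy":-0.0003,"dz":0,"yaw":0},{"dx":0.0018,"dy":-0.0003,"dz":0,"yaw":0}]' >/dev/null && $S && python3 -m crank '[{"dx":0.0018,"dy":-0.0003,"dz":0,"yaw":0},{"dx":0.0018,"dy":-0.0003,"dz":0,"yaw":0}]' >/dev/null && $S && python3 -m crank '[{"dx":0.0018,"dy":-0.0003,"dz":0,"yaw":0},{"dx":0.0018,"dy":-0.0003,"dz":0,"yaw":0}]' >/dev/null && $S && python3 -m crank '[{"dx":0.0018,"dy":-0.0003,"dz":0,"yaw":0},{"dx":0.0018,"dy":-0.0003,"dz":0,"yaw":0}]' >/dev/null && $S
```

```text
push -0.5 [549.7  43.8  11.6] 10.65
push -0.4 [552.5  43.3  11.6] 10.9
push 0.9 [555.4  42.9  11.6] 11.15
push 3.2 [557.4  42.4  11.5] 11.4
```

```bash
for i in 1 2 3; do python3 -m crank '[{"dx":0,"dy":0,"dz":0,"yaw":0}]' >/dev/null; python3 ok.py 9;done; python3 -m crank '[{"dx":0.0006,"dy":-0.0001,"dz":0,"yaw":0},{"dx":0,"dy":0,"dz":0,"yaw":0}]' >/dev/null; python3 ok.py 9;python3 -m crank '[{"dx":0,"dy":0,"dz":0,"yaw":0}]' >/dev/null; python3 ok.py 9
```

```text
push 2.9 [557.5  42.4  11.5] 11.525
push 4.1 [557.5  42.4  11.5] 11.65
push 3.5 [557.6  42.4  11.5] 11.775
push 4.8 [557.9  42.3  11.5] 12.025
push 5.1 [557.9  42.3  11.5] 12.15
```

```bash
python3 -m crank '[{"dx":0.0005,"dy":-0.0001,"dz":0,"yaw":0},{"dx":0,"dy":0,"dz":0,"yaw":0},{"dx":0,"dy":0,"dz":0,"yaw":0}]' >/dev/null; python3 ok.py 9;python3 -m crank '[{"dx":0,"dy":0,"dz":0,"yaw":0}]' >/dev/null; python3 ok.py 9
python3 - <<'E'
from h import *
c=eyes.calibration("wrist");im=eyes.grab_frame("wrist");cv2.imwrite("pics/w5.png",im[:,:,::-1])
np.savez("w5.npz",K=c["camera_matrix"],T=c["world_from_camera"])
d=np.load("w5.npz");g=cv2.cvtColor(im,cv2.COLOR_RGB2GRAY)
f=np.array([661.5,24.5])
E
```

```text
push 5.5 [558.   42.3  11.5] 12.525
push 6.8 [558.   42.3  11.5] 12.65
```

View pics/w5.png

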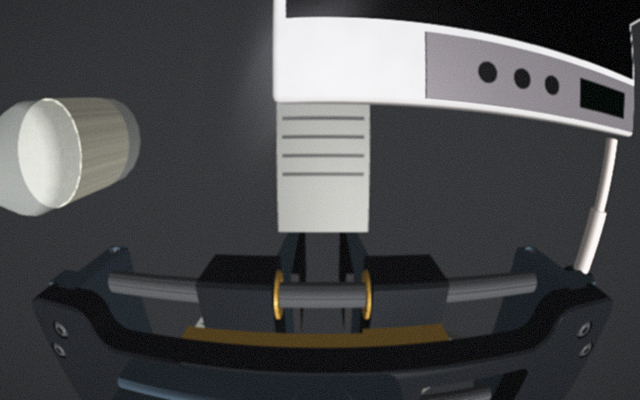

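The wedge now sits under the foot corner, with two more ribs covered and its thick face at row 232. The push holds at about 6 N and the plate edge looks unmoved. Next I back off, rise, close the fingers and go above the corner.

```bash
python3 -m crank '[{"dx":-0.01,"dy":0.002,"dz":0,"yaw":0},{"dx":-0.015,"dy":0.002,"dz":0,"yaw":0},{"dx":0,"dy":0,"dz":0.05,"yaw":0},{"dx":0,"dy":0,"dz":0.05,"yaw":0},{"dx":0,"dy":0,"dz":0,"yaw":0}]' 
python3 -m crank '[{"dx":0.05,"dy":-0.009,"dz":0,"yaw":0},{"dx":0.05,"dy":-0.009,"dz":0,"yaw":0},{"dx":0.05,"dy":-0.008,"dz":0,"yaw":0},{"dx":0,"dy":0,"dz":0,"yaw":0},{"dx":0,"dy":0,"dz":0,"yaw":0}]' 0
python3 - <<'E'
from h import *
im=eyes.grab_frame("scene");cv2.imwrite("pics/s2.png",im[:,:,::-1])
E
```

```text
time_s: 13.32
ee_pos: [541.4, 45.6, 94.8]
ee_rot: [-179.9, -0.5, -9.6]
force: [-0.5, -0.0, -0.1]
gripper_width: 20.2
gripper_force: 0.0
time_s: 13.95
ee_pos: [657.6, 24.7, 90.2]
ee_rot: [180.0, 0.2, -9.6]
force: [-1.0, -0.1, -0.4]
gripper_width: 0.7
gripper_force: 0.0
```

```bash
cat > okz.py <<'E'
import sys
from workcell import telemetry
s=telemetry.state();f=s["force"]
print("F",f.round(1),s["ee_pos"].round(2),s["time_s"]); sys.exit(int(f[2]>float(sys.argv[1])))
E
python3 -m crank '[{"dx":0.002,"dy":0,"dz":-0.02,"yaw":0},{"dx":0,"dy":0,"dz":-0.019,"yaw":0},{"dx":0,"dy":0,"dz":0,"yaw":0},{"dx":0,"dy":0,"dz":0,"yaw":0}]'
S='python3 okz.py 2.5'
$S && python3 -m crank '[{"dx":0,"dy":0,"dz":-0.001,"yaw":0},{"dx":0,"dy":0,"dz":0,"yaw":0}]' >/dev/null && $S && python3 -m crank '[{"dx":0,"dy":0,"dz":-0.001,"yaw":0},{"dx":0,"dy":0,"dz":0,"yaw":0}]' >/dev/null && $S && python3 -m crank '[{"dx":0,"dy":0,"dz":-0.001,"yaw":0},{"dx":0,"dy":0,"dz":0,"yaw":0}]' >/dev/null && $S && python3 -m crank '[{"dx":0,"dy":0,"dz":-0.001,"yaw":0},{"dx":0,"dy":0,"dz":0,"yaw":0}]' >/dev/null && $S && python3 -m crank '[{"dx":0,"dy":0,"dz":-0.001,"yaw":0},{"dx":0,"dy":0,"dz":0,"yaw":0}]' >/dev/null && $S && python3 -m crank '[{"dx":0,"dy":0,"dz":-0.001,"yaw":0},{"dx":0,"dy":0,"dz":0,"yaw":0}]' >/dev/null && $S
```

```text
time_s: 14.5
ee_pos: [660.7, 24.6, 60.3]
ee_rot: [180.0, 0.0, -9.6]
force: [0.3, -0.1, 0.6]
gripper_width: 0.2
gripper_force: 0.0
F [ 0.3 -0.1  0.6] [660.71  24.64  60.26] 14.5
F [-0.8  0.3  0.3] [660.93  24.61  59.95] 14.75
F [0.3 0.8 0. ] [660.68  24.6   58.79] 15.0
F [-0.7  0.6 -0.3] [660.64  24.59  57.87] 15.25
F [0.6 0.2 0.4] [660.6   24.6   57.05] 15.5
F [0.5 0.2 0.1] [660.6   24.64  56.26] 15.75
F [-0.6 -0.1  0.5] [660.65  24.61  55.47] 16.0
```

```bash
S='python3 okz.py 12'
python3 -m crank '[{"dx":0,"dy":0,"dz":-0.001,"yaw":0},{"dx":0,"dy":0,"dz":0,"yaw":0}]' >/dev/null && $S && python3 -m crank '[{"dx":0,"dy":0,"dz":-0.001,"yaw":0},{"dx":0,"dy":0,"dz":0,"yaw":0}]' >/dev/null && $S && python3 -m crank '[{"dx":0,"dy":0,"dz":-0.0007,"yaw":0},{"dx":0,"dy":0,"dz":0,"yaw":0}]' >/dev/null && $S && python3 -m crank '[{"dx":0,"dy":0,"dz":-0.0007,"yaw":0},{"dx":0,"dy":0,"dz":0,"yaw":0}]' >/dev/null && $S && python3 -m crank '[{"dx":0,"dy":0,"dz":-0.0007,"yaw":0},{"dx":0,"dy":0,"dz":0,"yaw":0}]' >/dev/null && $S && python3 -m crank '[{"dx":0,"dy":0,"dz":-0.0007,"yaw":0},{"dx":0,"dy":0,"dz":0,"yaw":0}]' >/dev/null && $S
```

```text
F [ 0.8 -0.4  0. ] [660.65  24.64  54.69] 16.25
F [ 0.2 -0.5  2.4] [660.8   24.63  54.32] 16.5
F [-1.3  1.5  5.1] [660.78  24.61  54.24] 16.75
F [-3.3 -0.1  8. ] [660.78  24.63  54.2 ] 17.0
F [-2.8 -0.4 10.3] [660.77  24.68  54.17] 17.25
F [-4.   0.2 12.9] [660.78  24.65  54.12] 17.5
```

There's no dip: the contact height stays at 54.1–54.3 mm up to 13 N. I'll press a little firmer, hold, then rise away and check.

```bash
python3 -m crank '[{"dx":0,"dy":0,"dz":-0.0007,"yaw":0},{"dx":0,"dy":0,"dz":-0.0005,"yaw":0},{"dx":0,"dy":0,"dz":0,"yaw":0},{"dx":0,"dy":0,"dz":0,"yaw":0},{"dx":0,"dy":0,"dz":0,"yaw":0},{"dx":0,"dy":0,"dz":0,"yaw":0},{"dx":0,"dy":0,"dz":0,"yaw":0},{"dx":0,"dy":0,"dz":0,"yaw":0}]'
python3 -m crank '[{"dx":0,"dy":0,"dz":0.005,"yaw":0},{"dx":0,"dy":0,"dz":0.01,"yaw":0},{"dx":0,"dy":0,"dz":0.05,"yaw":0},{"dx":0,"dy":0,"dz":0.05,"yaw":0},{"dx":-0.05,"dy":0,"dz":0.03,"yaw":0},{"dx":-0.05,"dy":0,"dz":0,"yaw":0},{"dx":-0.02,"dy":0,"dz":0,"yaw":0},{"dx":0,"dy":0,"dz":0,"yaw":0},{"dx":0,"dy":0,"dz":0,"yaw":0}]'
python3 - <<'E'
from h import *
c=eyes.calibration("wrist");im=eyes.grab_frame("wrist");cv2.imwrite("pics/w6.png",im[:,:,::-1])
np.savez("w6.npz",K=c["camera_matrix"],T=c["world_from_camera"])
E
```

```text
time_s: 18.5
ee_pos: [660.8, 24.7, 54.0]
ee_rot: [-180.0, -0.1, -9.6]
force: [-5.6, -0.3, 16.8]
gripper_width: 0.2
gripper_force: 8.4
time_s: 19.62
ee_pos: [566.1, 24.6, 166.6]
ee_rot: [-180.0, -0.1, -9.6]
force: [0.2, 0.4, -0.3]
gripper_width: 0.5
gripper_force: 0.0
```

View pics/w6.png

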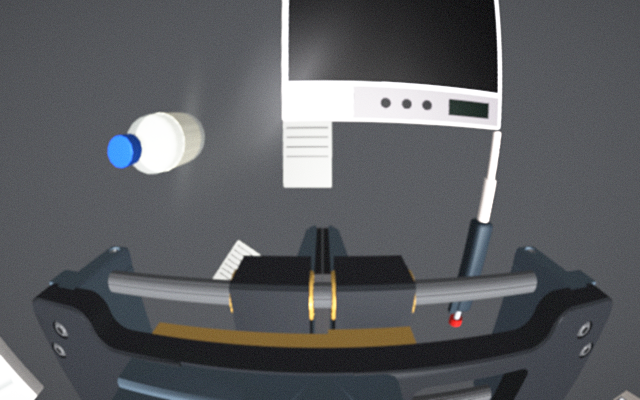

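The wedge is in place under the corner, thick end at row 187, and the bottle and pipette are where they were. A last numeric check that the plate hasn't shifted and the wedge hasn't slipped back:

```bash
python3 - <<'E'
from h import *
for n,pts in [("w1",[((289,124.5),46),((495.5,131.5),46)]),("w5",[((277,99),46),((278,232),14),((369,233),14)]),("w6",[((283,121),46),((500,130),46),((284,187),14),((332,187.5),14)])]:
    d=np.load(n+".npz");print(n,[np.round(wray(d,p,z)[:2],1).tolist() for p,z in pts])
E
```

```text
w1 [[646.9, 46.8], [611.8, -167.4]]
w5 [[647.9, 45.9], [579.3, 63.8], [570.2, 13.7]]
w6 [[646.9, 47.0], [610.7, -166.2], [579.2, 63.0], [570.2, 13.4]]
```

The plate corners and the wedge are unchanged to within about 1 mm, so I'm handing in.

```bash
python3 -c "
from workcell import ticket; print(ticket.job_done())"
```

```text
the job is handed in; nothing more can be done
None
```

The wedge is snug under the near-left foot (about 6 N push); the corner moved only about 0.3 mm under a 17 N press, the plate stayed in place to within about 1 mm, and the job was handed in at about 20 s.

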